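# Square-check a heating block in the corner stop

## Robot

A 6-joint arm with a two-finger parallel gripper is mounted at the origin on a cart in front of the work surface, level with it; the furniture and walls round the work are solid. World frame = base frame: x ahead of the robot, y to its left, z up, the work surface at z = 0. Lengths are in m, angles in rad, forces in N, time in s.
With the tool pointing down it reaches from about 0.3 to 0.875 m from the base axis. Payload 6.4 kg.
Tool frame: the origin (TCP) lies at the very end of the fingers, on their centre line; the grasp point (between the pads) lies pinch_z behind it (pinch_z is the distance from the TCP to the grasp point, in m); z points along the fingers, y is the direction in which the jaws open and shut (so a half turn about z gives the same grasp; the last joint's range is limited). The gripper opens to 85 mm and grips with 20 to 120 N. Pads are 22 mm wide; open, the fingers measure 114 mm over their backs; the gripper's body (76 mm by 85 mm) begins 54 mm behind the grasp point. The pads swing forward as they close: fully open they stand 13 mm farther back than shut.
Start: joints at [1.074, 0.181, 1.607, -0, 1.354, -0.206], TCP at [0.165, 0.551, 0.231] pointing down, gripper open.
Joint ranges: [-2.99, 2.99], [-0.89, 2.07], [0.3, 2.58], [-1.14, 4.28], [0, 2.63], [-3.12, 3.12]. Speed limits (rad/s): [2.57, 2.57, 3.01, 3.14, 3.14, 3.14].

## Interface

Orientations are given as a unit quaternion [w, x, y, z].
In Python, from plant import get_state, get_image, finish_job, spot_in, trace, mark_of, pinch_z gives the robot as it stands.
- The arm moves only by the shell command python3 -m pendant 'ROWS'. ROWS is JSON, a list of rows, each an object with "claw": the opening, from 0 (shut) to 1 (fully open); "offset": the shift along the tool's x, y, z in units of 50 mm (1.0 is 50 mm), a list of three; "twist": the turn, a rotation vector about the tool's x, y, z in units of 8 degrees (1.0 is 8 degrees), a list of three. In form: [{"claw": claw, "offset": [dx, dy, dz], "twist": [ax, ay, az]}, ...]. A call has exactly 10 rows; each row shifts and turns the commanded pose from where the row before left it, along the tool's axes as they then stand; what a row does not reach is not made up. A row lasts 1/10 s, in which the tool goes at most 50 mm and 8.59 degrees, less where a joint would pass 70% of its speed; a pose out of reach is approached as far as the arm can. A call is refused whole if a number of a shift passes 1 or a number of a turn 1, either way. A call with a gripper value outside its range is refused whole. The fingers move at their own pace and stop on an object; the grip force is fixed at half the most. Time passes only in rows, so rows that do not move let the fingers close, or fill a call up. It gives the time, the measured TCP pose, the force and the opening at its end, in the units of the state.
- get_state(): the state, without advancing time (a new reading comes with each control period).
- get_image(name): name is "scene" or "top"; returns a dict with "img" (400x640x3 uint8, red, green, blue), "K" (3x3 intrinsics, pixels), "distortion" ([k1, k2, p1, p2, k3] as OpenCV has them; the pictures are not rectified), "view" (4x4, takes a point from world to camera coordinates). Camera axes: x right, y up, looking along -z (the intrinsics and any distortion apply to the point x, -y, -z); pixel columns grow to the right and rows downward; lengths in m; the calibration is good to about 2 mm. A picture is of the moment at which its call begins. There is no depth.
- finish_job(): hands the job in, once; it reports no verdict.
Trained networks look in the newest picture that a camera, given by its name, has taken for a name from the list of things; names that differ only in an ending like _2 or _b are one class to them, and where a whole thing is asked for, a point or a joint stands for the part that bears it (a point fixed in the world has none). Each returns a list of dicts, best first, with "confidence" (0 to 1); they miss things now and then, are a little off and sometimes report something else, mostly with a low value. They report only what shows in the picture. A call takes as long as a camera call.
- spot_in(name, camera): "box" ([left, top, right, bottom] in pixels, round what is visible of it).
- trace(name, camera): "region" (400x640 bool, what is visible of it) and "box" ([left, top, right, bottom] in pixels, round what is visible of it).
- mark_of(name, camera): "location" ([column, row] in pixels: a listed point, or the origin of a listed thing).
The state is a dict: "t": time; "joint_pos": joint angles; "qvel": joint speeds; "joint_torque": joint torques, N m; "tcp_pos": TCP position; "orientation": TCP orientation; "contact_force": force on the tool from outside, world axes, zero at the start; "wrist_torque": the same for the moment, N m; "gripper_width": opening from 0.0 (shut) to 1.0 (fully open).
Only numpy, scipy, OpenCV 4.12 (cv2) and the standard library are available. Lean on these libraries where they do the work, as an engineer would, in place of code of your own. Each camera call takes 0.05 s, during which the arm holds its last target.

## Task

Check the machined aluminium heating block for square in the steel corner stop: standing on the worktop, press it into the corner with its stepped end flat against the short fence and a long side flat against the long fence, both touching at once, and keep it there for a moment. Then draw it out, turn it a quarter turn and press it into the corner again, now with its stepped end flat against the long fence and a long side flat against the short fence. Finish while still holding the block and pressing it on both fences; do not let go, and leave the other things on the worktop where they are.

Things in the scene. Friction and masses are not known exactly. Their poses are not given: they have to be found in the camera images.
- heating_block: Loose upright aluminium block, about 0.35 kg, six round wells in its top. Foot 50 (x) x 80 (y) x 20 mm high; upper part 50 (x) x 62 (y) mm, up to 42 mm high, flush with the -y end, so the +y end is stepped: a ledge 18 mm deep at 20 mm height. Long sides (x = -25, +25 mm) are flat, 42 mm high. Origin: centre of the underside; z up. Gripped across 50 mm above 16 mm height it clears the fences.
- stepped_end (a point): Middle of the lower edge of the block's stepped end, 40 mm from the block's origin along its +y; same axes as the block. A tall analyser stands left of the work and a large round-fronted one right of it: come to the block from above (fingertips 0.4 m up pass over the right-hand one).
- corner_stop: Steel corner stop fixed to the worktop. Origin: the inner corner, where the fences' inner faces meet at worktop level. x points from the corner through the long fence, y through the short fence; the working area is x < 0, y < 0, bare worktop. A flange 5 mm high (screws 10 mm) lies outside the fences only. Friction is ordinary (up to about 1), so drag can be mistaken for a fence.
- long_fence: Long steel fence of the corner stop, 14 mm high, 14 mm thick; its inner face is the plane x = 0 of the corner stop and runs 130 mm from the corner along -y. Same origin and axes as the corner stop. Rigid.
- short_fence: Short steel fence of the corner stop, 14 mm high, 14 mm thick; its inner face is the plane y = 0 of the corner stop and runs 90 mm from the corner along -x. Same origin and axes as the corner stop. Rigid.
- cuvette_box: Bystander: light grey lidded box, 54 x 80 x 34 mm, origin at the centre of its underside. Not to be disturbed.
- waste_cup: Bystander: small open beaker, 36 mm across, 34 mm high, origin at the centre of its underside. Not to be disturbed.
- tape_roll: Bystander: roll of masking tape lying flat, 66 mm across, 18 mm high, origin at the centre of its underside. Not to be disturbed.
- dropper: Bystander: small white bottle, 26 mm across, 68 mm high, origin at the centre of its underside. Not to be disturbed.

How it is judged:
By the outcome, as a careful person would: the job done as asked, in the order asked, and still so for the second after the job is handed in, while the arm keeps its last pose, push and grip.
It also fails if it takes over 72 s, if anything falls off the work surface, if the arm or the gripper's body presses on something with over 40 N, if the wrist force passes 120 N, or if a joint passes its speed limit or range.

## Working session

There is one attempt and no reset: what is moved stays moved. The work goes in short steps, Python scripts to look and compute and a shell command to move; the robot and the scene stay as the last step left them, time stands still between calls to the robot, and variables do not carry over. Pictures are saved under pics/ and viewed, and the job is handed in when it is done.

```bash
ls; mkdir -p pics; python3 - <<'E'
from plant import *
import plant,cv2
print(get_state()); print(plant.pinch_z if not callable(plant.pinch_z) else plant.pinch_z())
for c in ["scene","top"]:
    d=get_image(c); cv2.imwrite(f"pics/{c}0.png",d["img"][:,:,::-1]); print(d["K"],d["distortion"],d["view"])
    for n in ["heating_block","stepped_end","corner_stop","long_fence","short_fence","cuvette_box","waste_cup","tape_roll","dropper"]:
        print(c,n,[(m["confidence"],m["location"]) for m in mark_of(n,c)][:2],[(m["confidence"],m["box"]) for m in spot_in(n,c)][:2])
E
```

```text
pics
{'t': 0.0, 'joint_pos': array([ 1.07369474e+00,  1.81556102e-01,  1.60802374e+00,  2.81467738e-06,
        1.35379833e+00, -2.06285398e-01]), 'qvel': array([-7.51499780e-04,  8.45071260e-04,  8.52953770e-04,  8.64845126e-05,
       -3.24622653e-04, -1.23276984e-03]), 'joint_torque': array([ 2.25270873e-03, -4.44882059e+01, -3.51329720e+01, -6.20220112e-05,
        9.33790812e-03, -5.54800366e-07]), 'tcp_pos': array([0.16457317, 0.55035971, 0.23036809]), 'orientation': array([-3.08834554e-04,  1.44896473e-01,  9.89446418e-01, -8.37639689e-04]), 'contact_force': array([ 0.47363386,  0.0784723 , -0.94007832]), 'wrist_torque': array([-0.00266208,  0.01816549,  0.01018958]), 'gripper_width': 0.9998091499761577}
0.0187
[[392.75243796   0.         318.21192786]
 [  0.         392.75243796 199.73291903]
 [  0.           0.           1.        ]] [-0.05577102  0.          0.          0.          0.        ] [[ 0.76915176 -0.63905603 -0.00359985 -0.47442385]
 [ 0.44181718  0.52767321  0.72550573 -0.20755568]
 [-0.46173927 -0.55961448  0.68820671 -0.68273548]
 [ 0.          0.          0. 
[... 1399 characters left out ...]
d [(0.58, [346.2, 225.2])] [(0.66, [336.3, 222.2, 368.4, 258.2])]
top corner_stop [(0.76, [293.3, 175.2]), (0.2, [289.3, 174.0])] [(0.9, [273.3, 154.7, 341.8, 214.0])]
top long_fence [(0.76, [289.7, 173.5])] [(0.73, [286.7, 163.3, 341.7, 175.6])]
top short_fence [(0.78, [292.3, 173.1])] [(0.49, [283.1, 173.7, 292.9, 208.4])]
top cuvette_box [(0.55, [218.8, 241.7]), (0.34, [292.5, 174.2])] [(0.59, [201.0, 226.2, 236.6, 258.1])]
top waste_cup [(0.53, [296.9, 245.0])] [(0.68, [289.5, 237.6, 308.5, 252.1])]
top tape_roll [(0.73, [415.4, 240.8])] [(0.56, [402.8, 226.1, 431.7, 258.3]), (0.23, [338.9, 220.6, 366.0, 260.0])]
top dropper [(0.41, [275.6, 246.9])] [(0.48, [270.6, 242.5, 279.6, 253.1])]
```

View pics/scene0.png

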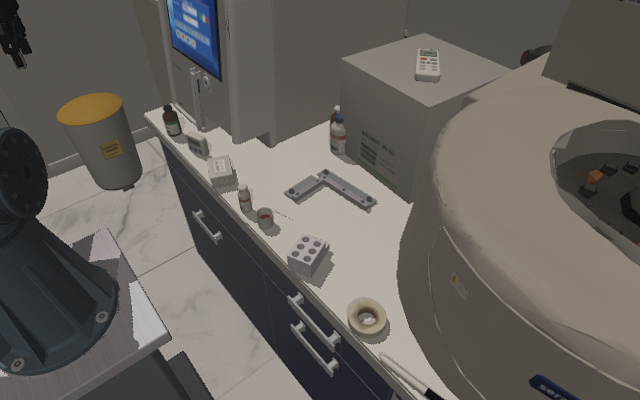

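View pics/top0.png

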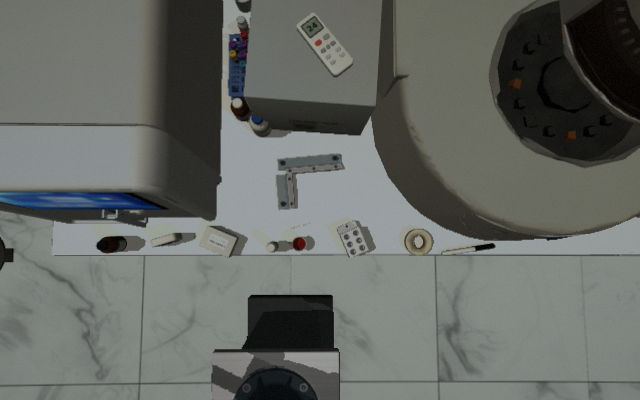

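```bash
cat > h.py <<'E'
import numpy as np, cv2
from plant import *
def ray2z(d,px,z):
    K=np.array(d["K"]);D=np.array(d["distortion"]);V=np.array(d["view"])
    u=cv2.undistortPoints(np.array([[px]],float),K,D)[0,0]
    r=V[:3,:3].T@np.array([u[0],-u[1],-1.]); c=-V[:3,:3].T@V[:3,3]
    return c+r*(z-c[2])/r[2]
def proj(d,P):
    K=np.array(d["K"]);D=np.array(d["distortion"]);V=np.array(d["view"])
    p=(V[:3,:3]@np.array(P,float).reshape(-1,3).T).T+V[:3,3]
    p=p*[1,-1,-1]
    return cv2.projectPoints(p,np.zeros(3),np.zeros(3),K,D)[0][:,0]
E
python3 - <<'E'
from h import *
for c in ["scene","top"]:
    d=get_image(c)
    for n in ["heating_block","stepped_end","corner_stop","long_fence","short_fence","cuvette_box","waste_cup","tape_roll","dropper"]:
        m=mark_of(n,c)
        if m: print(c,n,ray2z(d,m[0]["location"],0).round(4))
    im=d["img"][:,:,::-1]
    a=(250,400,140,300) if c=="scene" else (260,400,145,270)
    cr=im[a[2]:a[3],a[0]:a[1]]
    cv2.imwrite(f"pics/{c}z.png",cv2.resize(cr,None,fx=5 if c=="top" else 3.6,fy=5 if c=="top" else 3.6,interpolation=cv2.INTER_CUBIC)[:600,:800])
E
```

```text
scene heating_block [ 0.4351 -0.1892  0.    ]
scene stepped_end [ 0.4755 -0.1723  0.    ]
scene corner_stop [ 0.602  -0.0332  0.    ]
scene long_fence [ 0.5937 -0.0456  0.    ]
scene short_fence [ 0.6047 -0.0403  0.    ]
scene cuvette_box [0.4244 0.1505 0.    ]
scene waste_cup [ 0.416  -0.0544  0.    ]
scene tape_roll [ 0.4279 -0.3569  0.    ]
scene dropper [0.4134 0.0037 0.    ]
top heating_block [ 0.4254 -0.1957  0.    ]
top stepped_end [ 0.4663 -0.1794  0.    ]
top corner_stop [ 0.607  -0.0353  0.    ]
top long_fence [ 0.5988 -0.039   0.    ]
top short_fence [ 0.5986 -0.0361  0.    ]
top cuvette_box [ 0.4276  0.1429 -0.    ]
top waste_cup [ 0.4161 -0.0537  0.    ]
top tape_roll [ 0.4264 -0.3591  0.    ]
top dropper [0.4034 0.0052 0.    ]
```

View pics/scenez.png

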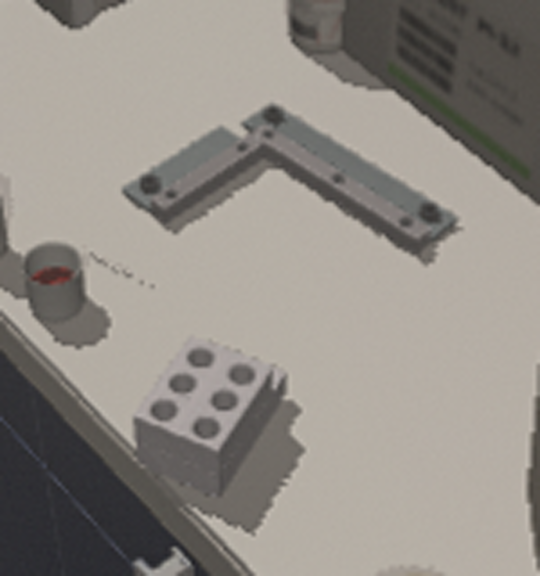

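View pics/topz.png

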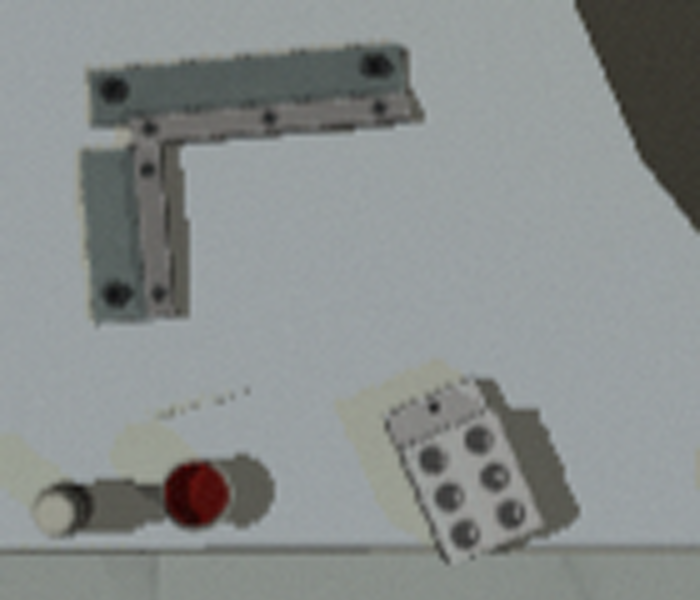

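The stop's long fence runs along world −y, yaw about 5°. The block is at about (0.43, −0.19) with its stepped end pointing away from the robot and slightly left. I'll refine both with an edge fit on saved images.

```bash
cat > fit.py <<'E'
from h import *
from scipy.optimize import minimize
import pickle
def grad(img):
    g=cv2.GaussianBlur(cv2.cvtColor(img,cv2.COLOR_RGB2GRAY).astype(np.float32),(0,0),0.8)
    m=np.hypot(cv2.Sobel(g,cv2.CV_32F,1,0),cv2.Sobel(g,cv2.CV_32F,0,1))
    return np.minimum(m,80)
def seg(a,b,n=60): t=np.linspace(0,1,n)[:,None]; return np.array(a)*(1-t)+np.array(b)*t
def corner_model():
    s=[]
    s+=[seg((0,-130,14),(0,0,14)),seg((0,0,14),(-90,0,14)),seg((0,-130,0),(0,0,0)),seg((14,-130,14),(14,0,14)),seg((-90,14,14),(-5,14,14)),seg((-90,0,14),(-90,14,14),15),seg((0,-130,14),(14,-130,14),15)]
    return np.vstack(s)/1000
def block_model():
    P=[(-25,-40,42),(25,-40,42),(25,22,42),(-25,22,42)]
    s=[seg(P[i],P[(i+1)%4]) for i in range(4)]
    s+=[seg((-25,40,20),(25,40,20)),seg((-25,22,20),(-25,40,20),20),seg((25,22,20),(25,40,20),20)]
    return np.vstack(s)/1000
def tf(M,p):
    c,s=np.cos(p[2]),np.sin(p[2]); o=M.copy(); o[:,0]=c*M[:,0]-s*M[:,1]+p[0]; o[:,1]=s*M[:,0]+c*M[:,1]+p[1]; return o
def score(p,M,ds):
    t=0
    for d,g in ds:
        q=proj(d,tf(M,p)).astype(np.float32)
        t+=cv2.remap(g,q[:,0].reshape(-1,1),q[:,1].reshape(-1,1),cv2.INTER_LINEAR).mean()
    return -t
def fit(M,ds,p0,r=(0.012,0.012,0.08),n=60,seed=0):
    R=np.random.default_rng(seed);best=None
    for i in range(n):
        p=np.array(p0)+R.uniform(-1,1,3)*r
        k=minimize(score,p,args=(M,ds),method="Nelder-Mead",options=dict(initial_simplex=p+np.vstack([np.zeros(3),np.diag([.004,.004,.03])]),xatol=1e-5,fatol=1e-3))
        if best is None or k.fun<best.fun: best=k
    return best
E
python3 - <<'E'
from fit import *
I={c:get_image(c) for c in ["scene","top"]}
pickle.dump(I,open("I0.pkl","wb")); print(get_state()["t"])
D={c:(I[c],grad(I[c]["img"])) for c in I}
for nm,M,p0 in [("corner",corner_model(),(0.602,-0.036,0.087)),("block",block_model(),(0.429,-0.193,-1.19))]:
    for ds in [[D["scene"]],[D["top"]],[D["scene"],D["top"]]]:
        k=fit(M,ds,p0,n=40); print(nm,k.x.round(4),np.degrees(k.x[2]).round(2),k.fun)
    for c in I:
        im=cv2.resize(I[c]["img"][:,:,::-1],None,fx=4,fy=4,interpolation=cv2.INTER_CUBIC)
        for q in proj(I[c],tf(M,k.x)): cv2.circle(im,tuple(int(v) for v in (q+.5)*4-.5),1,(0,0,255),-1)
        q=proj(I[c],tf(M,k.x)).mean(0)*4; x,y=int(q[0]),int(q[1])
        cv2.imwrite(f"pics/f_{nm}_{c}.png",im[y-200:y+200,x-250:x+250])
E
cd pics; python3 -c "
import cv2,numpy as np
a=[[cv2.imread(f'f_{n}_{c}.png') for c in ('scene','top')] for n in ('corner','block')]
cv2.imwrite('fits.png',cv2.resize(np.vstack([np.hstack(r) for r in a]),(750,600)))"
```

```text
3.0
corner [ 0.603  -0.0509  0.0716] 4.1 -71.4862060546875
corner [ 0.5989 -0.0468  0.0948] 5.43 -70.52936553955078
corner [ 0.6001 -0.0488  0.0931] 5.34 -139.20713806152344
block [ 0.4328 -0.1947 -1.1898] -68.17 -63.02500534057617
block [ 0.4351 -0.2087 -1.0331] -59.19 -68.57102966308594
block [ 0.4318 -0.1924 -1.1267] -64.56 -122.61856079101562
```

View pics/fits.png

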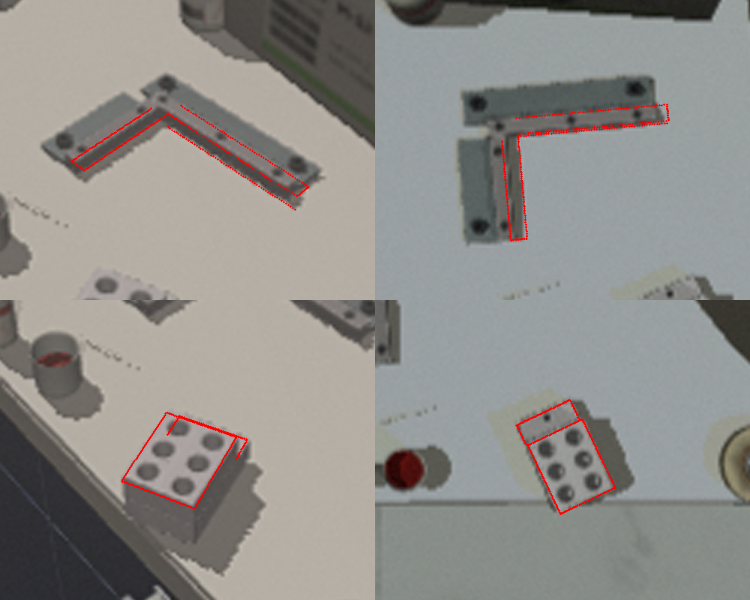

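```bash
python3 - <<'E'
import pickle,cv2
I=pickle.load(open("I0.pkl","rb"))
def z(c,x0,y0,w,h,f,name):
    im=I[c]["img"][y0:y0+h,x0:x0+w,::-1]
    im=cv2.resize(im,None,fx=f,fy=f,interpolation=cv2.INTER_CUBIC); im=cv2.convertScaleAbs(im,alpha=1.4)
    for x in range(0,w,10): cv2.line(im,(x*f,0),(x*f,6),(0,0,255),1);cv2.putText(im,str(x0+x),(x*f,16),0,.35,(0,0,255))
    for y in range(0,h,10): cv2.line(im,(0,y*f),(6,y*f),(0,0,255),1);cv2.putText(im,str(y0+y),(7,y*f+4),0,.35,(0,0,255))
    cv2.imwrite(f"pics/{name}.png",im)
z("top",270,150,78,60,10,"zt");z("scene",280,165,100,50,8,"zs")
z("scene",280,225,55,60,10,"zbs");z("top",330,215,45,50,10,"zbt")
E
```

```text
(no output)
```

View pics/zt.png

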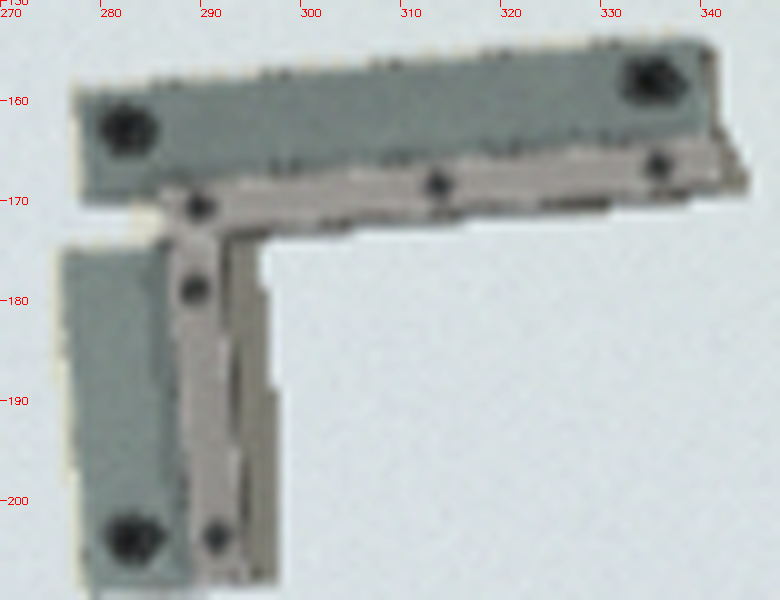

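View pics/zs.png

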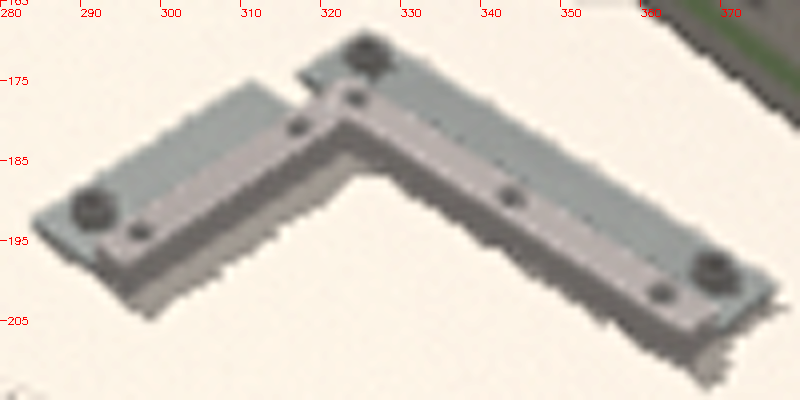

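View pics/zbs.png

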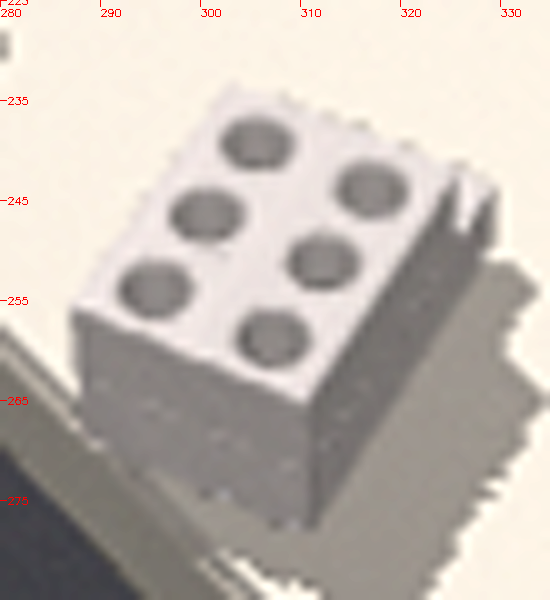

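View pics/zbt.png

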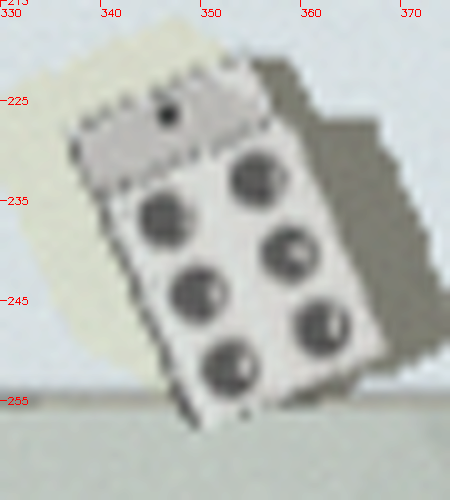

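```bash
python3 - <<'E'
from h import *
import pickle
I=pickle.load(open("I0.pkl","rb"))
def P(c,l,z): return np.array([ray2z(I[c],np.array(q)-.5,z)[:2] for q in l])
a=lambda v:np.degrees(np.arctan2(v[1],v[0])).round(2)
for c,l,s,ic in [("top",[(289.7,170.8),(313.7,168.7),(335.8,166.8)],[(289.4,179),(291.6,203.8)],(292.5,173.4)),("scene",[(324.0,177.2),(343.5,189.6),(362.3,201.6)],[(316.7,181),(297,194)],(323,180.3))]:
    L=P(c,l,.014);S=P(c,s,.014)
    print(c,"long dir -y_c yaw:",a(L[0]-L[2])-90,"short yaw",a(S[0]-S[1]),"corner",P(c,[ic],.014),L.round(4).tolist(),S.round(4).tolist())
for c,l,r in [("top",[(352.0,252.0),(349.1,244.7),(346,237.3)],[(361.2,247.9),(358,240.4),(355.2,233.2)]),("scene",[(295,254.2),(300.3,246.5),(305.2,239.5)],[(306.8,258.9),(312,251.2),(316.8,244)])]:
    l=P(c,l,.042);r=P(c,r,.042); print(c,a(l[2]-l[0]),a(r[2]-r[0]),(a((r-l).mean(0))+90),"mid",((l+r)/2).mean(0), np.linalg.norm(l[2]-l[0]),np.linalg.norm((r-l).mean(0)))
for c,q in [("top",[(349.5,257.8),(367.8,250.3),(357,228),(340,234.8)]),("scene",[(287.5,255.8),(310.5,265),(325,243.5),(303,233.5)])]:
    p=P(c,q,.042); print(c,p.round(4).tolist(),p.mean(0),a(p[3]-p[0]),a(p[2]-p[1]),a(p[1]-p[0])+90,[np.linalg.norm(p[i]-p[i-1]).round(4) for i in range(4)])
E
```

```text
top long dir -y_c yaw: 5.180000000000007 short yaw 5.42 corner [[ 0.60001982 -0.03918875]] [[0.6067, -0.0319], [0.6124, -0.0937], [0.6175, -0.1507]] [[0.5855, -0.0313], [0.5217, -0.0374]]
scene long dir -y_c yaw: 5.269999999999996 short yaw 5.58 corner [[ 0.59862655 -0.03783191]] [[0.6078, -0.0307], [0.6136, -0.0933], [0.6188, -0.1498]] [[0.5856, -0.0302], [0.5224, -0.0364]]
top 22.1 22.0 24.42 mid [ 0.42438222 -0.19248196] 0.03887263261120135 0.024776761653029993
scene 23.56 23.14 23.439999999999998 mid [ 0.42451142 -0.19424001] 0.040377028392085054 0.02506177000376657
top [[0.3871, -0.1822], [0.4055, -0.2275], [0.4603, -0.2012], [0.4435, -0.159]] [ 0.42408716 -0.19245206] 22.39 25.63 22.060000000000002 [np.float64(0.0609), np.float64(0.0489), np.float64(0.0607), np.float64(0.0454)]
scene [[0.3878, -0.185], [0.4074, -0.2289], [0.4607, -0.207], [0.4441, -0.1599]] [ 0.42501107 -0.19518678] 24.05 22.38 23.980000000000004 [np.float64(0.0617), np.float64(0.0481), np.float64(0.0577), np.float64(0.0499)]
```

Both cameras agree. Corner is at about (0.600, −0.0375) with yaw 5.35°. Block origin is at about (0.433, −0.190), with its +y axis at yaw 23.2°. The plan is a straight path at z 0.23, well clear of the left analyser, then turn and descend.

```bash
python3 -m pendant '[{"claw":1,"offset":[-0.3,-0.4,0],"twist":[0,0,0]},{"claw":1,"offset":[-0.5,-0.68,0],"twist":[0,0,0]},{"claw":1,"offset":[-0.56,-0.76,0],"twist":[0,0,0]},{"claw":1,"offset":[-0.56,-0.76,0],"twist":[0,0,0]},{"claw":1,"offset":[-0.56,-0.76,0],"twist":[0,0,0]},{"claw":1,"offset":[-0.56,-0.76,0],"twist":[0,0,0]},{"claw":1,"offset":[-0.56,-0.76,0],"twist":[0,0,0]},{"claw":1,"offset":[-0.56,-0.76,0],"twist":[0,0,0]},{"claw":1,"offset":[-0.56,-0.76,0],"twist":[0,0,0]},{"claw":1,"offset":[-0.4,-0.55,0],"twist":[0,0,0]}]'
cat >> h.py <<'E'
from scipy.spatial.transform import Rotation as Rn
C=np.array([0.600,-0.0375]); YC=np.radians(5.35)
def st(pr=True):
    s=get_state(); w,x,y,z=s["orientation"]; R=Rn.from_quat([x,y,z,w]).as_matrix()
    ty=np.degrees(np.arctan2(R[1,1],R[0,1]))
    if pr:
        print("t",round(s["t"],2),"tcp",s["tcp_pos"].round(4),"tyaw",round(ty,2),"tz",R[:,2].round(4),"F",s["contact_force"].round(1),"M",s["wrist_torque"].round(2),"w",round(s["gripper_width"],3),"q",np.degrees(s["joint_pos"]).round(0))
        a=np.array([np.cos(YC),np.sin(YC)]);b=np.array([-a[1],a[0]]);e=s["tcp_pos"][:2]-C
        print("  corner frame (mm):",(1000*np.array([e@a,e@b])).round(1),"F_c",round(s["contact_force"][:2]@a,1),round(s["contact_force"][:2]@b,1),"yaw-YC",round(ty-np.degrees(YC),2))
    return s,R,ty
def go(p,yaw=None):
    s,R,ty=st()
    d=R.T@(np.array(p)-s["tcp_pos"])
    print("  need offset units",(d/0.05).round(2), "" if yaw is None else f"turn units tool z {(-(yaw-ty))/8:.2f}")
E
python3 -c "
from h import *
go([.433,-.19,.23],-66.8)"
```

```text
t: 4.0
tcp_pos: [0.311, 0.1424, 0.2317]
orientation: [0.001, 0.145, 0.989, -0.0]
contact_force: [0.8, 0.1, 0.0]
gripper_width: 0.998
t 4.0 tcp [0.311  0.1424 0.2317] tyaw 73.27 tz [ 1.7e-03 -3.0e-04 -1.0e+00] F [0.8 0.1 0. ] M [0.04 0.03 0.04] w 0.998 q [  4. -23. 122.  -0.  81. -69.]
  corner frame (mm): [-271.  206.] F_c 0.8 -0.0 yaw-YC 67.92
  need offset units [-4.25 -5.66  0.04] turn units tool z 17.51
```

```bash
python3 -m pendant '[{"claw":1,"offset":[-0.5,-0.66,0],"twist":[0,0,0]},{"claw":1,"offset":[-0.56,-0.75,0],"twist":[0,0,0]},{"claw":1,"offset":[-0.56,-0.75,0],"twist":[0,0,0]},{"claw":1,"offset":[-0.56,-0.75,0],"twist":[0,0,0]},{"claw":1,"offset":[-0.56,-0.75,0],"twist":[0,0,0]},{"claw":1,"offset":[-0.56,-0.75,0],"twist":[0,0,0]},{"claw":1,"offset":[-0.56,-0.75,0],"twist":[0,0,0]},{"claw":1,"offset":[-0.4,-0.5,0],"twist":[0,0,0.5]},{"claw":1,"offset":[0,0,0],"twist":[0,0,1]},{"claw":1,"offset":[0,0,0],"twist":[0,0,1]}]'
python3 -m pendant '[{"claw":1,"offset":[0,0,0],"twist":[0,0,1]},{"claw":1,"offset":[0,0,0],"twist":[0,0,1]},{"claw":1,"offset":[0,0,0],"twist":[0,0,1]},{"claw":1,"offset":[0,0,0],"twist":[0,0,1]},{"claw":1,"offset":[0,0,0],"twist":[0,0,1]},{"claw":1,"offset":[0,0,0],"twist":[0,0,1]},{"claw":1,"offset":[0,0,0],"twist":[0,0,1]},{"claw":1,"offset":[0,0,0],"twist":[0,0,1]},{"claw":1,"offset":[0,0,0],"twist":[0,0,1]},{"claw":1,"offset":[0,0,0],"twist":[0,0,1]}]'
python3 -c "
from h import *
go([.433,-.19,.09],-66.8)"
```

```text
t: 5.0
tcp_pos: [0.4334, -0.1888, 0.231]
orientation: [-0.0, 0.318, 0.948, 0.0]
contact_force: [0.2, -0.3, -0.8]
gripper_width: 0.997
t: 6.0
tcp_pos: [0.4334, -0.1876, 0.2314]
orientation: [0.0, 0.853, 0.523, 0.0]
contact_force: [1.3, -0.8, -0.7]
gripper_width: 1.003
t 6.0 tcp [ 0.4334 -0.1876  0.2314] tyaw -26.99 tz [ 1.e-04 -1.e-04 -1.e+00] F [ 1.3 -0.8 -0.7] M [-0.04  0.01  0.01] w 1.003 q [-38.  -3. 106.   0.  77. -11.]
  corner frame (mm): [-179.9 -134. ] F_c 1.3 -0.9 yaw-YC -32.34
  need offset units [-0.05  0.01  2.83] turn units tool z 4.98
```

```bash
python3 -m pendant '[{"claw":1,"offset":[0,0,0],"twist":[0,0,1]},{"claw":1,"offset":[0,0,0],"twist":[0,0,1]},{"claw":1,"offset":[0,0,0.3],"twist":[0,0,1]},{"claw":1,"offset":[0,0,0.4],"twist":[0,0,1]},{"claw":1,"offset":[0,0,0.4],"twist":[0,0,0.98]},{"claw":1,"offset":[0,0,0.4],"twist":[0,0,0]},{"claw":1,"offset":[0,0,0.4],"twist":[0,0,0]},{"claw":1,"offset":[0,0,0.4],"twist":[0,0,0]},{"claw":1,"offset":[0,0,0.3],"twist":[0,0,0]},{"claw":1,"offset":[0,0,0],"twist":[0,0,0]}]'
python3 - <<'E'
from h import *
go([.433,-.19,.02],-66.8)
out=[]
for c,a in [("scene",(230,120,160,170)),("top",(300,190,110,90))]:
    d=get_image(c); im=d["img"][a[1]:a[1]+a[3],a[0]:a[0]+a[2],::-1]
    f=400/a[2]; im=cv2.resize(im,None,fx=f,fy=f,interpolation=cv2.INTER_CUBIC); im=cv2.copyMakeBorder(im,0,500-im.shape[0],0,0,0)
    out.append(im)
cv2.imwrite("pics/app.png",np.hstack(out))
E
```

```text
t: 7.0
tcp_pos: [0.432, -0.1866, 0.0994]
orientation: [-0.002, 0.979, 0.204, -0.001]
contact_force: [-0.5, -0.5, -0.2]
gripper_width: 1.001
t 7.0 tcp [ 0.432  -0.1866  0.0994] tyaw -66.51 tz [-0.0034  0.0026 -1.    ] F [-0.5 -0.5 -0.2] M [-0.    0.03 -0.01] w 1.001 q [-38.   7. 113.  -0.  60.  29.]
  corner frame (mm): [-181.2 -132.8] F_c -0.6 -0.5 yaw-YC -71.86
  need offset units [-0.01  0.08  1.59] turn units tool z 0.04
```

View pics/app.png

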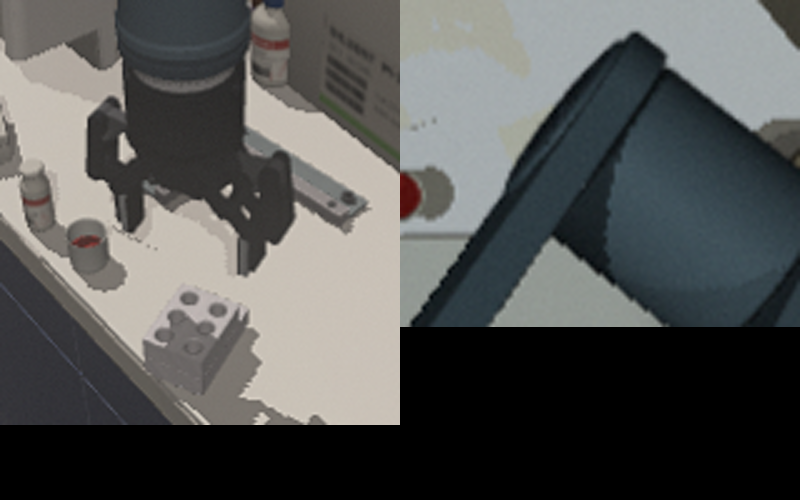

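```bash
python3 -m pendant '[{"claw":1,"offset":[0,0.07,0.2],"twist":[0,0,0]},{"claw":1,"offset":[0,0,0.25],"twist":[0,0,0]},{"claw":1,"offset":[0,0,0.25],"twist":[0,0,0]},{"claw":1,"offset":[0,0,0.25],"twist":[0,0,0]},{"claw":1,"offset":[0,0,0.25],"twist":[0,0,0]},{"claw":1,"offset":[0,0,0.2],"twist":[0,0,0]},{"claw":1,"offset":[0,0,0.13],"twist":[0,0,0]},{"claw":1,"offset":[0,0,0.1],"twist":[0,0,0]},{"claw":1,"offset":[0,0,0],"twist":[0,0,0]},{"claw":1,"offset":[0,0,0],"twist":[0,0,0]}]'
python3 - <<'E'
from h import *
import plant
go([.433,-.19,.018],-66.8); print(plant.pinch_z)
d=get_image("scene"); a=(270,200,80,90); im=d["img"][a[1]:a[1]+a[3],a[0]:a[0]+a[2],::-1]
cv2.imwrite("pics/dn.png",cv2.resize(im,None,fx=6.5,fy=6.5,interpolation=cv2.INTER_CUBIC))
E
```

```text
t: 8.1
tcp_pos: [0.435, -0.191, 0.02]
orientation: [0.0, 0.979, 0.204, 0.0]
contact_force: [0.6, 0.1, 0.3]
gripper_width: 1.005
t 8.1 tcp [ 0.435 -0.191  0.02 ] tyaw -66.5 tz [ 3.e-04 -3.e-04 -1.e+00] F [0.6 0.1 0.3] M [-0.03  0.02 -0.02] w 1.005 q [-38.  16. 114.  -0.  50.  28.]
  corner frame (mm): [-178.6 -137.4] F_c 0.6 0.0 yaw-YC -71.85
  need offset units [-0.03 -0.03  0.04] turn units tool z 0.04
0.0187
```

View pics/dn.png

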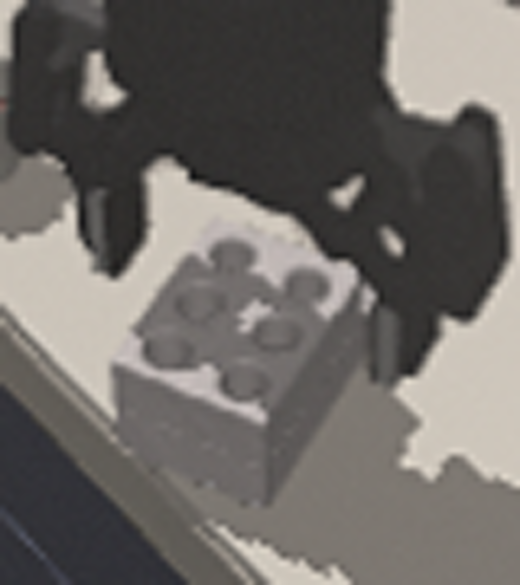

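```bash
python3 -m pendant '[{"claw":1,"offset":[-0.03,-0.03,0.06],"twist":[0,0,0.04]},{"claw":1,"offset":[0,0,0.06],"twist":[0,0,0]},{"claw":0.7,"offset":[0,0,0],"twist":[0,0,0]},{"claw":0.5,"offset":[0,0,0],"twist":[0,0,0]},{"claw":0.3,"offset":[0,0,0],"twist":[0,0,0]},{"claw":0.2,"offset":[0,0,0],"twist":[0,0,0]},{"claw":0,"offset":[0,0,0],"twist":[0,0,0]},{"claw":0,"offset":[0,0,0],"twist":[0,0,0]},{"claw":0,"offset":[0,0,0],"twist":[0,0,0]},{"claw":0,"offset":[0,0,0],"twist":[0,0,0]}]'
python3 - <<'E'
from h import *
st()
d=get_image("scene"); a=(270,200,80,90); im=d["img"][a[1]:a[1]+a[3],a[0]:a[0]+a[2],::-1]
cv2.imwrite("pics/gr.png",cv2.resize(im,None,fx=6.5,fy=6.5,interpolation=cv2.INTER_CUBIC))
E
```

```text
t: 9.15
tcp_pos: [0.4334, -0.1906, 0.0143]
orientation: [0.001, 0.98, 0.201, 0.0]
contact_force: [1.3, -2.4, 5.8]
gripper_width: 0.574
t 9.15 tcp [ 0.4334 -0.1906  0.0143] tyaw -66.82 tz [ 0.0011 -0.001  -1.    ] F [ 1.3 -2.4  5.8] M [-0.2   0.02  0.03] w 0.574 q [-38.  16. 114.  -0.  49.  29.]
  corner frame (mm): [-180.2 -136.9] F_c 1.1 -2.5 yaw-YC -72.17
```

View pics/gr.png

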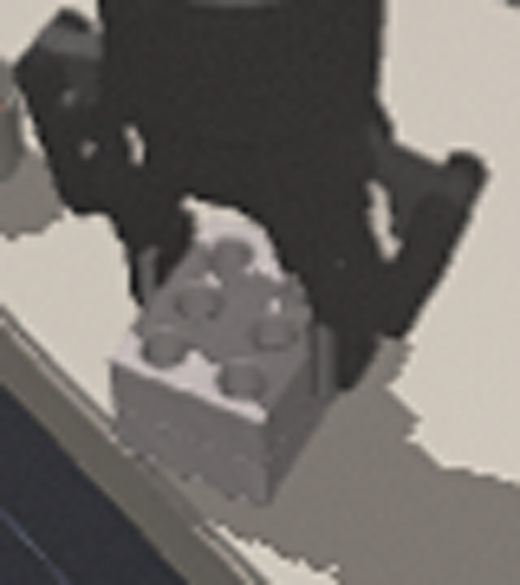

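```bash
python3 - <<'E'
from h import *
import pickle
d=pickle.load(open("I0.pkl","rb"))["scene"]
M=np.array([(25,-11,z) for z in (0,10,14,18,22,42)]+[(25,-40,0),(25,-40,42)])/1000
print(proj(d,tf(M,(.433,-.190,np.radians(-66.8))) if 0 else np.c_[(Rn.from_euler('z',-66.8,degrees=True).apply(M)+[.433,-.190,0])]).round(1))
go([.5653,-.096,.0643],5.35)
E
python3 -m pendant '[{"claw":0,"offset":[0,0,-0.1],"twist":[0,0,0]},{"claw":0,"offset":[0,0,-0.2],"twist":[0,0,0]},{"claw":0,"offset":[0,0,-0.25],"twist":[0,0,0]},{"claw":0,"offset":[0,0,-0.25],"twist":[0,0,0]},{"claw":0,"offset":[0,0,-0.2],"twist":[0,0,0]},{"claw":0,"offset":[0,0,0],"twist":[0,0,-1]},{"claw":0,"offset":[0,0,0],"twist":[0,0,-1]},{"claw":0,"offset":[0,0,0],"twist":[0,0,-1]},{"claw":0,"offset":[0,0,0],"twist":[0,0,-1]},{"claw":0,"offset":[0,0,0],"twist":[0,0,-1]}]'
python3 -m pendant '[{"claw":0,"offset":[0,0,0],"twist":[0,0,-1]},{"claw":0,"offset":[0,0,0],"twist":[0,0,-1]},{"claw":0,"offset":[0,0,0],"twist":[0,0,-1]},{"claw":0,"offset":[0,0,0],"twist":[0,0,-1]},{"claw":0,"offset":[0,0,0],"twist":[0,0,0]},{"claw":0,"offset":[0,0,0],"twist":[0,0,0]},{"claw":0,"offset":[0,0,0],"twist":[0,0,0]},{"claw":0,"offset":[0,0,0],"twist":[0,0,0]},{"claw":0,"offset":[0,0,0],"twist":[0,0,0]},{"claw":0,"offset":[0,0,0],"twist":[0,0,0]}]'
python3 -c "
from h import *
go([.5653,-.096,.06],5.35)"
```

```text
[[316.8 267.3]
 [316.8 264.1]
 [316.8 262.8]
 [316.8 261.5]
 [316.7 260.3]
 [316.7 253.6]
 [309.8 278.3]
 [309.4 264.8]]
t 9.2 tcp [ 0.4334 -0.1906  0.0143] tyaw -66.82 tz [ 0.0011 -0.001  -1.    ] F [ 0.4 -0.6  5.6] M [-0.21 -0.01  0.05] w 0.579 q [-38.  16. 114.  -0.  49.  29.]
  corner frame (mm): [-180.2 -136.9] F_c 0.4 -0.6 yaw-YC -72.17
  need offset units [ 3.17 -0.7  -1.  ] turn units tool z -9.02
t: 10.2
tcp_pos: [0.4329, -0.1901, 0.0645]
orientation: [0.0, 0.85, 0.526, 0.0]
contact_force: [-0.7, 0.1, -3.8]
gripper_width: 0.57
t: 11.2
tcp_pos: [0.4328, -0.19, 0.0638]
orientation: [-0.0, 0.675, 0.738, -0.0]
contact_force: [-0.4, 0.3, -4.0]
gripper_width: 0.574
t 11.2 tcp [ 0.4328 -0.19    0.0638] tyaw 5.15 tz [-1.e-04  0.e+00 -1.e+00] F [-0.4  0.3 -4. ] M [-0.04 -0.02 -0.04] w 0.574 q [-38.  11. 114.  -0.  56. -43.]
  corner frame (mm): [-180.7 -136.3] F_c -0.3 0.3 yaw-YC -0.2
  need offset units [1.64 2.81 0.08] turn units tool z -0.03
```

```bash
python3 -m pendant '[{"claw":0,"offset":[0.1,0.2,0],"twist":[0,0,0]},{"claw":0,"offset":[0.25,0.4,0],"twist":[0,0,0]},{"claw":0,"offset":[0.3,0.5,0],"twist":[0,0,0]},{"claw":0,"offset":[0.3,0.5,0],"twist":[0,0,0]},{"claw":0,"offset":[0.3,0.5,0],"twist":[0,0,0]},{"claw":0,"offset":[0.25,0.4,0],"twist":[0,0,0]},{"claw":0,"offset":[0.14,0.3,0.2],"twist":[0,0,-0.03]},{"claw":0,"offset":[0,0,0.2],"twist":[0,0,0]},{"claw":0,"offset":[0,0,0.2],"twist":[0,0,0]},{"claw":0,"offset":[0,0,0],"twist":[0,0,0]}]'
python3 - <<'E'
from h import *
go([.5653,-.096,.015],5.35)
out=[]
for c,a in [("scene",(270,120,120,120)),("top",(250,130,120,100))]:
    d=get_image(c); im=d["img"][a[1]:a[1]+a[3],a[0]:a[0]+a[2],::-1]
    f=400/a[2]; im=cv2.resize(im,None,fx=f,fy=f,interpolation=cv2.INTER_CUBIC); im=cv2.copyMakeBorder(im,0,500-im.shape[0],0,0,0)
    out.append(im)
cv2.imwrite("pics/c1.png",np.hstack(out))
E
```

```text
t: 12.2
tcp_pos: [0.5627, -0.0951, 0.0315]
orientation: [-0.002, 0.673, 0.74, -0.001]
contact_force: [-1.1, 0.5, -5.0]
gripper_width: 0.575
t 12.2 tcp [ 0.5627 -0.0951  0.0315] tyaw 5.4 tz [-0.0044  0.0016 -1.    ] F [-1.1  0.5 -5. ] M [ 0.03  0.05 -0.02] w 0.575 q [-22.  25. 100.  -0.  56. -27.]
  corner frame (mm): [-42.5 -53.9] F_c -1.0 0.6 yaw-YC 0.05
  need offset units [-0.02  0.05  0.33] turn units tool z 0.01
```

View pics/c1.png

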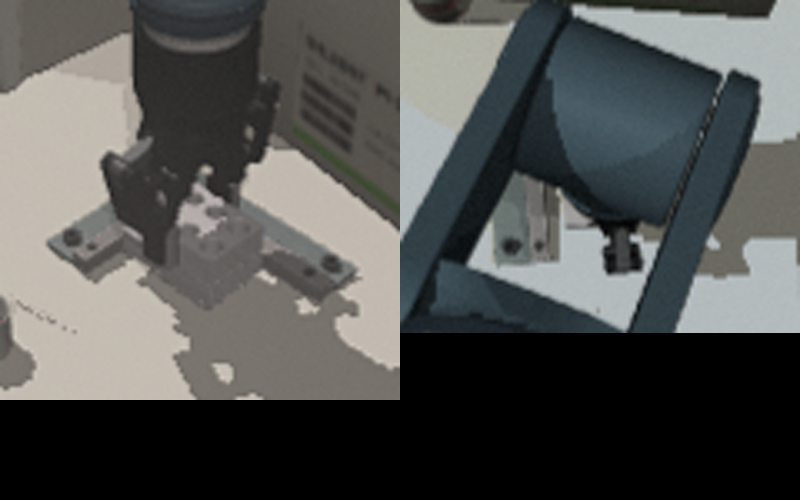

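```bash
python3 -m pendant '[{"claw":0,"offset":[0,0.05,0],"twist":[0,0,0]},{"claw":0,"offset":[0,0,0.1],"twist":[0,0,0]},{"claw":0,"offset":[0,0,0.1],"twist":[0,0,0]},{"claw":0,"offset":[0,0,0.06],"twist":[0,0,0]},{"claw":0,"offset":[0,0,0.04],"twist":[0,0,0]},{"claw":0,"offset":[0,0,0.02],"twist":[0,0,0]},{"claw":0,"offset":[0,0,0.02],"twist":[0,0,0]},{"claw":0,"offset":[0,0,0],"twist":[0,0,0]},{"claw":0,"offset":[0,0,0],"twist":[0,0,0]},{"claw":0,"offset":[0,0,0],"twist":[0,0,0]}]'
python3 -c "
from h import *
go([.5653,-.096,.0143],5.35)"
```

```text
t: 13.3
tcp_pos: [0.5674, -0.0955, 0.0169]
orientation: [0.0, 0.673, 0.74, 0.0]
contact_force: [0.1, 0.7, -3.7]
gripper_width: 0.575
t 13.3 tcp [ 0.5674 -0.0955  0.0169] tyaw 5.43 tz [ 2.e-04 -1.e-04 -1.e+00] F [ 0.1  0.7 -3.7] M [-0.01  0.02 -0.  ] w 0.575 q [-21.  26.  99.  -0.  54. -27.]
  corner frame (mm): [-37.8 -54.7] F_c 0.2 0.7 yaw-YC 0.08
  need offset units [-0.01 -0.04  0.05] turn units tool z 0.01
```

```bash
python3 -m pendant '[{"claw":0,"offset":[0,0,0.02],"twist":[0,0,0]},{"claw":0,"offset":[0,0,0.02],"twist":[0,0,0]},{"claw":0,"offset":[0,0,0.02],"twist":[0,0,0]},{"claw":0,"offset":[0,0,0],"twist":[0,0,0]},{"claw":0,"offset":[0.04,0,0],"twist":[0,0,0]},{"claw":0,"offset":[0.04,0,0],"twist":[0,0,0]},{"claw":0,"offset":[0.04,0,0],"twist":[0,0,0]},{"claw":0,"offset":[0.04,0,0],"twist":[0,0,0]},{"claw":0,"offset":[0,0,0],"twist":[0,0,0]},{"claw":0,"offset":[0,0,0],"twist":[0,0,0]}]'
python3 -c "
from h import *
st()"
```

```text
t: 14.3
tcp_pos: [0.5673, -0.0876, 0.0143]
orientation: [0.001, 0.673, 0.74, 0.0]
contact_force: [1.6, -2.0, 2.8]
gripper_width: 0.575
t 14.3 tcp [ 0.5673 -0.0876  0.0143] tyaw 5.42 tz [ 1.5e-03 -4.0e-04 -1.0e+00] F [ 1.6 -2.   2.8] M [-0.24 -0.15  0.04] w 0.575 q [-21.  27. 100.   0.  54. -26.]
  corner frame (mm): [-37.2 -46.9] F_c 1.4 -2.1 yaw-YC 0.07
```

```bash
python3 -m pendant '[{"claw":0,"offset":[0.03,0,0],"twist":[0,0,0]},{"claw":0,"offset":[0.03,0,0],"twist":[0,0,0]},{"claw":0,"offset":[0.02,0,0],"twist":[0,0,0]},{"claw":0,"offset":[0.02,0,0],"twist":[0,0,0]},{"claw":0,"offset":[0.02,0,0],"twist":[0,0,0]},{"claw":0,"offset":[0,0,0],"twist":[0,0,0]},{"claw":0,"offset":[0,0,0],"twist":[0,0,0]},{"claw":0,"offset":[0,0,0],"twist":[0,0,0]},{"claw":0,"offset":[0,0,0],"twist":[0,0,0]},{"claw":0,"offset":[0,0,0],"twist":[0,0,0]}]'
python3 -c "
from h import *
st()"
python3 -m pendant '[{"claw":0,"offset":[0.01,0,0],"twist":[0,0,0]},{"claw":0,"offset":[0.01,0,0],"twist":[0,0,0]},{"claw":0,"offset":[0.01,0,0],"twist":[0,0,0]},{"claw":0,"offset":[0,0,0],"twist":[0,0,0]},{"claw":0,"offset":[0,0,0],"twist":[0,0,0]},{"claw":0,"offset":[0,0,0],"twist":[0,0,0]},{"claw":0,"offset":[0,0,0],"twist":[0,0,0]},{"claw":0,"offset":[0,0,0],"twist":[0,0,0]},{"claw":0,"offset":[0,0,0],"twist":[0,0,0]},{"claw":0,"offset":[0,0,0],"twist":[0,0,0]}]'
python3 -c "
from h import *
st()"
```

```text
t: 15.3
tcp_pos: [0.5665, -0.0821, 0.0143]
orientation: [0.001, 0.673, 0.74, 0.0]
contact_force: [0.4, -4.6, 5.3]
gripper_width: 0.57
t 15.3 tcp [ 0.5665 -0.0821  0.0143] tyaw 5.41 tz [ 1.1e-03 -8.0e-04 -1.0e+00] F [ 0.4 -4.6  5.3] M [-0.72 -0.1  -0.04] w 0.57 q [-20.  26. 100.  -0.  54. -26.]
  corner frame (mm): [-37.5 -41.2] F_c -0.0 -4.7 yaw-YC 0.06
t: 16.3
tcp_pos: [0.5664, -0.0807, 0.0143]
orientation: [0.001, 0.673, 0.74, 0.0]
contact_force: [-0.1, -5.0, 4.8]
gripper_width: 0.578
t 16.3 tcp [ 0.5664 -0.0807  0.0143] tyaw 5.41 tz [ 1.1e-03 -9.0e-04 -1.0e+00] F [-0.1 -5.   4.8] M [-0.83 -0.11  0.04] w 0.578 q [-20.  26. 100.  -0.  54. -25.]
  corner frame (mm): [-37.5 -39.9] F_c -0.5 -5.0 yaw-YC 0.06
```

```bash
python3 -m pendant '[{"claw":0,"offset":[0.01,0,0],"twist":[0,0,0]},{"claw":0,"offset":[0.01,0,0],"twist":[0,0,0]},{"claw":0,"offset":[0.01,0,0],"twist":[0,0,0]},{"claw":0,"offset":[0.01,0,0],"twist":[0,0,0]},{"claw":0,"offset":[0,0,0],"twist":[0,0,0]},{"claw":0,"offset":[0,0,0],"twist":[0,0,0]},{"claw":0,"offset":[0,0,0],"twist":[0,0,0]},{"claw":0,"offset":[0,0,0],"twist":[0,0,0]},{"claw":0,"offset":[0,0,0],"twist":[0,0,0]},{"claw":0,"offset":[0,0,0],"twist":[0,0,0]}]'
python3 -c "
from h import *
st()"
```

```text
t: 17.3
tcp_pos: [0.5664, -0.0806, 0.0144]
orientation: [0.002, 0.673, 0.74, -0.001]
contact_force: [0.6, -12.8, 4.4]
gripper_width: 0.57
t 17.3 tcp [ 0.5664 -0.0806  0.0144] tyaw 5.41 tz [ 0.0016 -0.0036 -1.    ] F [  0.6 -12.8   4.4] M [-1.92  0.07 -0.04] w 0.57 q [-20.  26. 100.  -0.  54. -25.]
  corner frame (mm): [-37.5 -39.7] F_c -0.6 -12.8 yaw-YC 0.06
```

```bash
python3 -m pendant '[{"claw":0,"offset":[0,0.03,0],"twist":[0,0,0]},{"claw":0,"offset":[0,0.04,0],"twist":[0,0,0]},{"claw":0,"offset":[0,0.04,0],"twist":[0,0,0]},{"claw":0,"offset":[0,0.04,0],"twist":[0,0,0]},{"claw":0,"offset":[0,0.03,0],"twist":[0,0,0]},{"claw":0,"offset":[0,0.02,0],"twist":[0,0,0]},{"claw":0,"offset":[0,0.02,0],"twist":[0,0,0]},{"claw":0,"offset":[0,0,0],"twist":[0,0,0]},{"claw":0,"offset":[0,0,0],"twist":[0,0,0]},{"claw":0,"offset":[0,0,0],"twist":[0,0,0]}]'
python3 -c "
from h import *
st()"
python3 -m pendant '[{"claw":0,"offset":[0,0.01,0],"twist":[0,0,0]},{"claw":0,"offset":[0,0.01,0],"twist":[0,0,0]},{"claw":0,"offset":[0,0.01,0],"twist":[0,0,0]},{"claw":0,"offset":[0,0.01,0],"twist":[0,0,0]},{"claw":0,"offset":[0,0,0],"twist":[0,0,0]},{"claw":0,"offset":[0,0,0],"twist":[0,0,0]},{"claw":0,"offset":[0,0,0],"twist":[0,0,0]},{"claw":0,"offset":[0,0,0],"twist":[0,0,0]},{"claw":0,"offset":[0,0,0],"twist":[0,0,0]},{"claw":0,"offset":[0,0,0],"twist":[0,0,0]}]'
python3 -c "
from h import *
st()"
```

```text
t: 18.3
tcp_pos: [0.5713, -0.0802, 0.0145]
orientation: [-0.003, 0.672, 0.74, -0.005]
contact_force: [-25.6, -18.0, 26.2]
gripper_width: 0.577
t 18.3 tcp [ 0.5713 -0.0802  0.0145] tyaw 5.51 tz [-0.0121 -0.0037 -0.9999] F [-25.6 -18.   26.2] M [-2.67  4.16  0.23] w 0.577 q [-20.  27.  98.  -1.  55. -25.]
  corner frame (mm): [-32.5 -39.8] F_c -27.1 -15.6 yaw-YC 0.16
t: 19.3
tcp_pos: [0.5732, -0.08, 0.0145]
orientation: [-0.003, 0.672, 0.74, -0.005]
contact_force: [-27.0, -17.5, 28.1]
gripper_width: 0.573
t 19.3 tcp [ 0.5732 -0.08    0.0145] tyaw 5.5 tz [-0.0123 -0.0036 -0.9999] F [-27.  -17.5  28.1] M [-2.72  4.24  0.24] w 0.573 q [-19.  27.  98.  -1.  55. -25.]
  corner frame (mm): [-30.6 -39.8] F_c -28.6 -14.9 yaw-YC 0.15
```

```bash
python3 -m pendant '[{"claw":0,"offset":[0,0,-0.01],"twist":[0,0,0]},{"claw":0,"offset":[0,0,-0.01],"twist":[0,0,0]},{"claw":0,"offset":[0,0,0],"twist":[0,0,0]},{"claw":0,"offset":[0,0,0],"twist":[0,0,0]},{"claw":0,"offset":[0,0,0],"twist":[0,0,0]},{"claw":0,"offset":[0,0,0],"twist":[0,0,0]},{"claw":0,"offset":[0,0,0],"twist":[0,0,0]},{"claw":0,"offset":[0,0,0],"twist":[0,0,0]},{"claw":0,"offset":[0,0,0],"twist":[0,0,0]},{"claw":0,"offset":[0,0,0],"twist":[0,0,0]}]'
python3 -c "
from h import *
st()"
```

```text
t: 20.3
tcp_pos: [0.574, -0.0799, 0.0145]
orientation: [-0.003, 0.672, 0.74, -0.005]
contact_force: [-18.8, -18.1, 15.7]
gripper_width: 0.575
t 20.3 tcp [ 0.574  -0.0799  0.0145] tyaw 5.5 tz [-0.0103 -0.0036 -0.9999] F [-18.8 -18.1  15.7] M [-2.76  3.1   0.27] w 0.575 q [-19.  27.  98.  -0.  55. -25.]
  corner frame (mm): [-29.8 -39.8] F_c -20.4 -16.3 yaw-YC 0.15
```

```bash
python3 -m pendant '[{"claw":0,"offset":[0,0,-0.01],"twist":[0,0,0]},{"claw":0,"offset":[0,0,-0.006],"twist":[0,0,0]},{"claw":0,"offset":[0,0.01,0],"twist":[0,0,0]},{"claw":0,"offset":[0,0.01,0],"twist":[0,0,0]},{"claw":0,"offset":[0,0.01,0],"twist":[0,0,0]},{"claw":0,"offset":[0,0,0],"twist":[0,0,0]},{"claw":0,"offset":[0,0,0],"twist":[0,0,0]},{"claw":0,"offset":[0,0,0],"twist":[0,0,0]},{"claw":0,"offset":[0,0,0],"twist":[0,0,0]},{"claw":0,"offset":[0,0,0],"twist":[0,0,0]}]'
python3 -c "
from h import *
st()"
```

```text
t: 21.3
tcp_pos: [0.5752, -0.0797, 0.0146]
orientation: [-0.003, 0.672, 0.74, -0.005]
contact_force: [-16.9, -18.9, 10.5]
gripper_width: 0.573
t 21.3 tcp [ 0.5752 -0.0797  0.0146] tyaw 5.5 tz [-0.0107 -0.0036 -0.9999] F [-16.9 -18.9  10.5] M [-2.91  2.82  0.31] w 0.573 q [-19.  28.  98.  -0.  55. -25.]
  corner frame (mm): [-28.6 -39.7] F_c -18.6 -17.2 yaw-YC 0.15
```

```bash
python3 -m pendant '[{"claw":0,"offset":[-0.01,0.01,0],"twist":[0,0,0]},{"claw":0,"offset":[-0.01,0.01,-0.006],"twist":[-0.04,0,0]},{"claw":0,"offset":[0,0.01,0],"twist":[-0.04,0,0]},{"claw":0,"offset":[0,0.01,0],"twist":[0,0,0]},{"claw":0,"offset":[0,0.01,0],"twist":[0,0,0]},{"claw":0,"offset":[0,0,0],"twist":[0,0,0]},{"claw":0,"offset":[0,0,0],"twist":[0,0,0]},{"claw":0,"offset":[0,0,0],"twist":[0,0,0]},{"claw":0,"offset":[0,0,0],"twist":[0,0,0]},{"claw":0,"offset":[0,0,0],"twist":[0,0,0]}]'
python3 -c "
from h import *
st()"
```

```text
t: 22.3
tcp_pos: [0.5779, -0.0795, 0.0143]
orientation: [0.001, 0.672, 0.74, -0.0]
contact_force: [-13.5, -14.6, 5.5]
gripper_width: 0.572
t 22.3 tcp [ 0.5779 -0.0795  0.0143] tyaw 5.49 tz [ 8.0e-04 -1.1e-03 -1.0e+00] F [-13.5 -14.6   5.5] M [-2.39  2.34  0.26] w 0.572 q [-19.  28.  98.  -0.  54. -25.]
  corner frame (mm): [-25.9 -39.8] F_c -14.8 -13.3 yaw-YC 0.14
```

```bash
python3 -m pendant '[{"claw":0,"offset":[0,0.01,0],"twist":[0,0,0]},{"claw":0,"offset":[0,0.01,0],"twist":[0,0,0]},{"claw":0,"offset":[0,0.01,0],"twist":[0,0,0]},{"claw":0,"offset":[0,0,0],"twist":[0,0,0]},{"claw":0,"offset":[0,0,0],"twist":[0,0,0]},{"claw":0,"offset":[0,0,0],"twist":[0,0,0]},{"claw":0,"offset":[0,0,0],"twist":[0,0,0]},{"claw":0,"offset":[0,0,0],"twist":[0,0,0]},{"claw":0,"offset":[0,0,0],"twist":[0,0,0]},{"claw":0,"offset":[0,0,0],"twist":[0,0,0]}]'
python3 -c "
from h import *
st()"
python3 -m pendant '[{"claw":0,"offset":[0,0.01,0],"twist":[0,0,0]},{"claw":0,"offset":[0,0.01,0],"twist":[0,0,0]},{"claw":0,"offset":[0,0.01,0],"twist":[0,0,0]},{"claw":0,"offset":[0,0,0],"twist":[0,0,0]},{"claw":0,"offset":[0,0,0],"twist":[0,0,0]},{"claw":0,"offset":[0,0,0],"twist":[0,0,0]},{"claw":0,"offset":[0,0,0],"twist":[0,0,0]},{"claw":0,"offset":[0,0,0],"twist":[0,0,0]},{"claw":0,"offset":[0,0,0],"twist":[0,0,0]},{"claw":0,"offset":[0,0,0],"twist":[0,0,0]}]'
python3 -c "
from h import *
st()"
```

```text
t: 23.3
tcp_pos: [0.5792, -0.0794, 0.0143]
orientation: [0.001, 0.672, 0.74, -0.0]
contact_force: [-14.8, -15.3, 6.6]
gripper_width: 0.574
t 23.3 tcp [ 0.5792 -0.0794  0.0143] tyaw 5.49 tz [ 4.0e-04 -1.1e-03 -1.0e+00] F [-14.8 -15.3   6.6] M [-2.36  2.44  0.26] w 0.574 q [-19.  28.  98.  -0.  54. -25.]
  corner frame (mm): [-24.6 -39.8] F_c -16.1 -13.8 yaw-YC 0.14
t: 24.3
tcp_pos: [0.5793, -0.0794, 0.0144]
orientation: [-0.001, 0.672, 0.74, -0.001]
contact_force: [-20.8, -17.2, 13.1]
gripper_width: 0.575
t 24.3 tcp [ 0.5793 -0.0794  0.0144] tyaw 5.49 tz [-0.0027 -0.001  -1.    ] F [-20.8 -17.2  13.1] M [-2.68  3.36  0.13] w 0.575 q [-19.  28.  98.  -0.  55. -25.]
  corner frame (mm): [-24.5 -39.7] F_c -22.3 -15.2 yaw-YC 0.14
```

```bash
python3 -m pendant '[{"claw":0,"offset":[0,0.01,-0.012],"twist":[-0.02,0,0]},{"claw":0,"offset":[0,0.01,0],"twist":[0,0,0]},{"claw":0,"offset":[0,0.01,0],"twist":[0,0,0]},{"claw":0,"offset":[0,0,0],"twist":[0,0,0]},{"claw":0,"offset":[0,0,0],"twist":[0,0,0]},{"claw":0,"offset":[0,0,0],"twist":[0,0,0]},{"claw":0,"offset":[0,0,0],"twist":[0,0,0]},{"claw":0,"offset":[0,0,0],"twist":[0,0,0]},{"claw":0,"offset":[0,0,0],"twist":[0,0,0]},{"claw":0,"offset":[0,0,0],"twist":[0,0,0]}]'
python3 - <<'E'
from h import *
st()
d=get_image("scene"); a=(280,140,110,85); im=d["img"][a[1]:a[1]+a[3],a[0]:a[0]+a[2],::-1]
cv2.imwrite("pics/p1.png",cv2.resize(im,None,fx=7,fy=7,interpolation=cv2.INTER_CUBIC))
E
```

```text
t: 25.3
tcp_pos: [0.5794, -0.0793, 0.0144]
orientation: [-0.001, 0.672, 0.74, -0.001]
contact_force: [-24.1, -18.4, 14.1]
gripper_width: 0.57
t 25.3 tcp [ 0.5794 -0.0793  0.0144] tyaw 5.48 tz [-3.1e-03 -5.0e-04 -1.0e+00] F [-24.1 -18.4  14.1] M [-2.89  4.    0.  ] w 0.57 q [-19.  28.  98.  -0.  55. -25.]
  corner frame (mm): [-24.4 -39.7] F_c -25.7 -16.1 yaw-YC 0.13
```

View pics/p1.png

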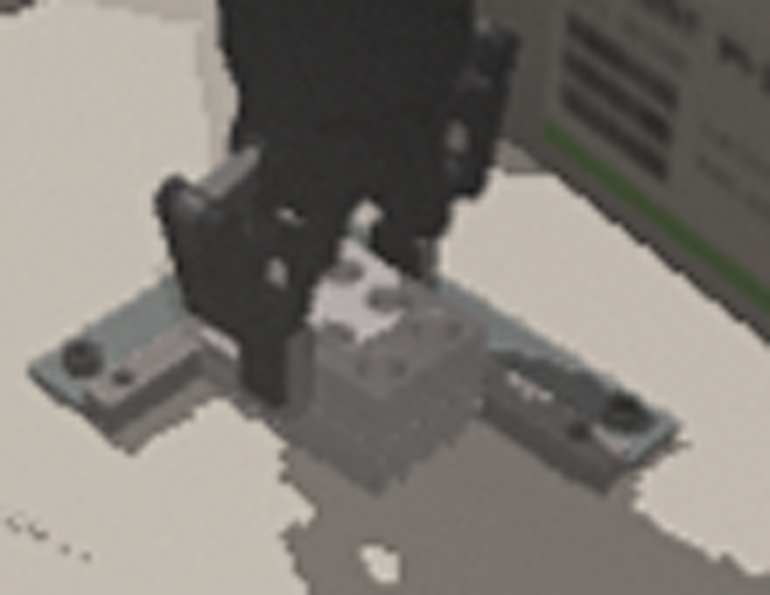

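The picture shows the stepped end in contact with the short fence and the +x side along the long fence, with no visible gap. Both forces are up (−26 and −16 N) and the position has stopped changing. I'll hold briefly, then draw it out and lift.

```bash
python3 -m pendant '[{"claw":0,"offset":[0,0,0],"twist":[0,0,0]},{"claw":0,"offset":[0,0,0],"twist":[0,0,0]},{"claw":0,"offset":[0,0,0],"twist":[0,0,0]},{"claw":0,"offset":[0,-0.1,0],"twist":[0.05,0,0]},{"claw":0,"offset":[-0.1,-0.15,0],"twist":[0.05,0,0]},{"claw":0,"offset":[-0.2,-0.2,-0.02],"twist":[0,0,0]},{"claw":0,"offset":[-0.2,-0.2,-0.1],"twist":[0,0,0]},{"claw":0,"offset":[-0.1,-0.1,-0.2],"twist":[0,0,0]},{"claw":0,"offset":[0,0,-0.2],"twist":[0,0,0]},{"claw":0,"offset":[0,0,0],"twist":[0,0,0]}]'
python3 - <<'E'
from h import *
st()
a=np.array([np.cos(YC),np.sin(YC)]);b=np.array([-a[1],a[0]])
# phase 2: block +y=corner +x: origin at (-40,-25); pre-pose (-52,-37)
p=C+a*-.052+b*-.037; print(p)
go([p[0],p[1],.04],-84.6)
E
```

```text
t: 26.35
tcp_pos: [0.5544, -0.1113, 0.045]
orientation: [0.002, 0.673, 0.74, 0.001]
contact_force: [0.4, -0.2, -4.0]
gripper_width: 0.576
t 26.35 tcp [ 0.5544 -0.1113  0.045 ] tyaw 5.38 tz [ 0.0043 -0.0014 -1.    ] F [ 0.4 -0.2 -4. ] M [-0.07  0.01  0.02] w 0.576 q [-23.  23. 101.   0.  56. -29.]
  corner frame (mm): [-52.2 -69.2] F_c 0.4 -0.2 yaw-YC 0.03
[ 0.55167639 -0.07918727]
t 26.35 tcp [ 0.5544 -0.1113  0.045 ] tyaw 5.38 tz [ 0.0043 -0.0014 -1.    ] F [ 0.4 -0.2 -4. ] M [-0.07  0.01  0.02] w 0.576 q [-23.  23. 101.   0.  56. -29.]
  corner frame (mm): [-52.2 -69.2] F_c 0.4 -0.2 yaw-YC 0.03
  need offset units [0.64 0.   0.1 ] turn units tool z 11.25
```

```bash
python3 -m pendant '[{"claw":0,"offset":[0,0,0],"twist":[0,0,1]},{"claw":0,"offset":[0,0,0],"twist":[0,0,1]},{"claw":0,"offset":[0,0,0],"twist":[0,0,1]},{"claw":0,"offset":[0,0,0],"twist":[0,0,1]},{"claw":0,"offset":[0,0,0],"twist":[0,0,1]},{"claw":0,"offset":[0,0,0],"twist":[0,0,1]},{"claw":0,"offset":[0,0,0],"twist":[0,0,1]},{"claw":0,"offset":[0,0,0],"twist":[0,0,1]},{"claw":0,"offset":[0,0,0],"twist":[0,0,1]},{"claw":0,"offset":[0,0,0],"twist":[0,0,1]}]'
python3 -m pendant '[{"claw":0,"offset":[0,0,0],"twist":[0,0,1]},{"claw":0,"offset":[0,0,0],"twist":[0,0,0.24]},{"claw":0,"offset":[0,0,0],"twist":[0,0,0]},{"claw":0,"offset":[0,0,0],"twist":[0,0,0]},{"claw":0,"offset":[0,0,0],"twist":[0,0,0]},{"claw":0,"offset":[0,0,0],"twist":[0,0,0]},{"claw":0,"offset":[0,0,0],"twist":[0,0,0]},{"claw":0,"offset":[0,0,0],"twist":[0,0,0]},{"claw":0,"offset":[0,0,0],"twist":[0,0,0]},{"claw":0,"offset":[0,0,0],"twist":[0,0,0]}]'
python3 - <<'E'
from h import *
go([.5517,-.0792,.016],-84.52)
E
```

```text
t: 27.35
tcp_pos: [0.5532, -0.11, 0.0428]
orientation: [0.0, 0.991, 0.132, 0.0]
contact_force: [0.2, 0.2, -4.4]
gripper_width: 0.577
t: 28.35
tcp_pos: [0.5526, -0.1105, 0.0424]
orientation: [0.0, 0.999, 0.048, -0.0]
contact_force: [1.0, -0.1, -4.1]
gripper_width: 0.573
t 28.35 tcp [ 0.5526 -0.1105  0.0424] tyaw -84.5 tz [-0. -0. -1.] F [ 1.  -0.1 -4.1] M [ 0.01 -0.09  0.05] w 0.573 q [-23.  23. 101.  -0.  56.  61.]
  corner frame (mm): [-54.  -68.3] F_c 1.0 -0.2 yaw-YC -89.85
  need offset units [ 0.04 -0.62  0.53] turn units tool z 0.00
```

```bash
python3 -m pendant '[{"claw":0,"offset":[0,-0.15,0],"twist":[0,0,0]},{"claw":0,"offset":[0,-0.25,0],"twist":[0,0,0]},{"claw":0,"offset":[0,-0.2,0.1],"twist":[0,0,0]},{"claw":0,"offset":[0,0,0.2],"twist":[0,0,0]},{"claw":0,"offset":[0,0,0.15],"twist":[0,0,0]},{"claw":0,"offset":[0,0,0.06],"twist":[0,0,0]},{"claw":0,"offset":[0,0,0.02],"twist":[0,0,0]},{"claw":0,"offset":[0,0,0.02],"twist":[0,0,0]},{"claw":0,"offset":[0,0,0.01],"twist":[0,0,0]},{"claw":0,"offset":[0,0,0],"twist":[0,0,0]}]'
python3 -c "
from h import *
go([.5517,-.0792,.0143],-84.52)"
```

```text
t: 29.35
tcp_pos: [0.55, -0.0809, 0.0146]
orientation: [0.0, 0.999, 0.048, 0.0]
contact_force: [-0.4, -0.4, -4.0]
gripper_width: 0.578
t 29.35 tcp [ 0.55   -0.0809  0.0146] tyaw -84.52 tz [ 4.e-04 -2.e-04 -1.e+00] F [-0.4 -0.4 -4. ] M [ 0.01  0.   -0.02] w 0.578 q [-21.  25. 102.  -0.  53.  64.]
  corner frame (mm): [-53.8 -38.5] F_c -0.4 -0.3 yaw-YC -89.87
  need offset units [ 0.04 -0.03  0.01] turn units tool z 0.00
```

```bash
python3 -m pendant '[{"claw":0,"offset":[0,0,0.01],"twist":[0,0,0]},{"claw":0,"offset":[0,0,0],"twist":[0,0,0]},{"claw":0,"offset":[0.04,0,0],"twist":[0,0,0]},{"claw":0,"offset":[0.04,0,0],"twist":[0,0,0]},{"claw":0,"offset":[0.04,0,0],"twist":[0,0,0]},{"claw":0,"offset":[0.04,0,0],"twist":[0,0,0]},{"claw":0,"offset":[0.04,0,0],"twist":[0,0,0]},{"claw":0,"offset":[0,0,0],"twist":[0,0,0]},{"claw":0,"offset":[0,0,0],"twist":[0,0,0]},{"claw":0,"offset":[0,0,0],"twist":[0,0,0]}]'
python3 -c "
from h import *
st()"
```

```text
t: 30.35
tcp_pos: [0.5602, -0.0797, 0.0143]
orientation: [0.0, 0.999, 0.048, 0.0]
contact_force: [-3.1, 0.3, 5.0]
gripper_width: 0.573
t 30.35 tcp [ 0.5602 -0.0797  0.0143] tyaw -84.5 tz [ 9.e-04 -2.e-04 -1.e+00] F [-3.1  0.3  5. ] M [-0.08  0.48 -0.06] w 0.573 q [-20.  26. 101.   0.  53.  64.]
  corner frame (mm): [-43.6 -38.3] F_c -3.1 0.6 yaw-YC -89.85
```

```bash
python3 -m pendant '[{"claw":0,"offset":[0.02,0,-0.004],"twist":[0,0,0]},{"claw":0,"offset":[0.02,0,0],"twist":[0,0,0]},{"claw":0,"offset":[0.01,0,0],"twist":[0,0,0]},{"claw":0,"offset":[0.01,0,0],"twist":[0,0,0]},{"claw":0,"offset":[0.01,0,0],"twist":[0,0,0]},{"claw":0,"offset":[0.01,0,0],"twist":[0,0,0]},{"claw":0,"offset":[0.01,0,0],"twist":[0,0,0]},{"claw":0,"offset":[0,0,0],"twist":[0,0,0]},{"claw":0,"offset":[0,0,0],"twist":[0,0,0]},{"claw":0,"offset":[0,0,0],"twist":[0,0,0]}]'
python3 -c "
from h import *
st()"
python3 -m pendant '[{"claw":0,"offset":[0.01,0,0],"twist":[0,0,0]},{"claw":0,"offset":[0.01,0,0],"twist":[0,0,0]},{"claw":0,"offset":[0.01,0,0],"twist":[0,0,0]},{"claw":0,"offset":[0,0,0],"twist":[0,0,0]},{"claw":0,"offset":[0,0,0],"twist":[0,0,0]},{"claw":0,"offset":[0,0,0],"twist":[0,0,0]},{"claw":0,"offset":[0,0,0],"twist":[0,0,0]},{"claw":0,"offset":[0,0,0],"twist":[0,0,0]},{"claw":0,"offset":[0,0,0],"twist":[0,0,0]},{"claw":0,"offset":[0,0,0],"twist":[0,0,0]}]'
python3 -c "
from h import *
st()"
```

```text
t: 31.35
tcp_pos: [0.5636, -0.0793, 0.0143]
orientation: [-0.0, 0.999, 0.048, -0.001]
contact_force: [-5.2, 0.4, 8.0]
gripper_width: 0.575
t 31.35 tcp [ 0.5636 -0.0793  0.0143] tyaw -84.5 tz [-0.0014 -0.     -1.    ] F [-5.2  0.4  8. ] M [-0.18  0.91 -0.07] w 0.575 q [-20.  26. 100.  -0.  54.  65.]
  corner frame (mm): [-40.1 -38.2] F_c -5.1 0.9 yaw-YC -89.85
t: 32.35
tcp_pos: [0.5645, -0.0792, 0.0143]
orientation: [-0.0, 0.999, 0.048, -0.001]
contact_force: [-8.9, -0.5, 9.1]
gripper_width: 0.577
t 32.35 tcp [ 0.5645 -0.0792  0.0143] tyaw -84.49 tz [-0.0027  0.     -1.    ] F [-8.9 -0.5  9.1] M [-0.29  1.33 -0.08] w 0.577 q [-20.  26. 100.  -0.  54.  65.]
  corner frame (mm): [-39.2 -38.2] F_c -8.9 0.4 yaw-YC -89.84
```

```bash
python3 -m pendant '[{"claw":0,"offset":[0.01,0,-0.008],"twist":[0,0,0]},{"claw":0,"offset":[0.01,0,0],"twist":[0,0,0]},{"claw":0,"offset":[0.01,0,0],"twist":[0,0,0]},{"claw":0,"offset":[0.01,0,0],"twist":[0,0,0]},{"claw":0,"offset":[0,0,0],"twist":[0,0,0]},{"claw":0,"offset":[0,0,0],"twist":[0,0,0]},{"claw":0,"offset":[0,0,0],"twist":[0,0,0]},{"claw":0,"offset":[0,0,0],"twist":[0,0,0]},{"claw":0,"offset":[0,0,0],"twist":[0,0,0]},{"claw":0,"offset":[0,0,0],"twist":[0,0,0]}]'
python3 -c "
from h import *
st()"
```

```text
t: 33.35
tcp_pos: [0.5646, -0.0791, 0.0144]
orientation: [-0.0, 0.999, 0.048, -0.003]
contact_force: [-15.8, -2.6, 14.8]
gripper_width: 0.578
t 33.35 tcp [ 0.5646 -0.0791  0.0144] tyaw -84.49 tz [-6.8e-03  2.0e-04 -1.0e+00] F [-15.8  -2.6  14.8] M [-0.63  2.26 -0.19] w 0.578 q [-20.  26. 100.  -0.  54.  65.]
  corner frame (mm): [-39.1 -38.1] F_c -15.9 -1.2 yaw-YC -89.84
```

```bash
python3 -m pendant '[{"claw":0,"offset":[0,0,-0.014],"twist":[0,0.05,0]},{"claw":0,"offset":[0,-0.02,0],"twist":[0,0,0]},{"claw":0,"offset":[0,-0.03,0],"twist":[0,0,0]},{"claw":0,"offset":[0,-0.03,0],"twist":[0,0,0]},{"claw":0,"offset":[0,-0.03,0],"twist":[0,0,0]},{"claw":0,"offset":[0,-0.03,0],"twist":[0,0,0]},{"claw":0,"offset":[0,-0.02,0],"twist":[0,0,0]},{"claw":0,"offset":[0,0,0],"twist":[0,0,0]},{"claw":0,"offset":[0,0,0],"twist":[0,0,0]},{"claw":0,"offset":[0,0,0],"twist":[0,0,0]}]'
python3 -c "
from h import *
st()"
```

```text
t: 34.35
tcp_pos: [0.5642, -0.0737, 0.0144]
orientation: [0.001, 0.999, 0.048, 0.0]
contact_force: [-12.3, -13.8, 3.1]
gripper_width: 0.572
t 34.35 tcp [ 0.5642 -0.0737  0.0144] tyaw -84.54 tz [ 0.0011 -0.0025 -1.    ] F [-12.3 -13.8   3.1] M [-2.39  2.04 -0.51] w 0.572 q [-19.  26. 100.  -0.  54.  65.]
  corner frame (mm): [-39.1 -32.7] F_c -13.6 -12.6 yaw-YC -89.89
```

```bash
python3 -m pendant '[{"claw":0,"offset":[-0.03,0,0],"twist":[0,0,0]},{"claw":0,"offset":[0,-0.02,0],"twist":[0,0,0]},{"claw":0,"offset":[0,-0.03,0],"twist":[0,0,0]},{"claw":0,"offset":[0,-0.03,0],"twist":[0,0,0]},{"claw":0,"offset":[0,-0.02,0],"twist":[0,0,0]},{"claw":0,"offset":[0,-0.02,0],"twist":[0,0,0]},{"claw":0,"offset":[0,0,0],"twist":[0,0,0]},{"claw":0,"offset":[0,0,0],"twist":[0,0,0]},{"claw":0,"offset":[0,0,0],"twist":[0,0,0]},{"claw":0,"offset":[0,0,0],"twist":[0,0,0]}]'
python3 -c "
from h import *
st()"
```

```text
t: 35.35
tcp_pos: [0.5634, -0.0663, 0.0143]
orientation: [0.0, 0.999, 0.048, 0.002]
contact_force: [-5.4, -7.3, -0.4]
gripper_width: 0.573
t 35.35 tcp [ 0.5634 -0.0663  0.0143] tyaw -84.52 tz [ 4.e-03 -7.e-04 -1.e+00] F [-5.4 -7.3 -0.4] M [-1.18  1.11 -0.25] w 0.573 q [-19.  26. 101.   0.  53.  66.]
  corner frame (mm): [-39.1 -25.3] F_c -6.0 -6.8 yaw-YC -89.87
```

```bash
python3 -m pendant '[{"claw":0,"offset":[0,-0.02,0],"twist":[0,0,0]},{"claw":0,"offset":[0,-0.02,0],"twist":[0,0,0]},{"claw":0,"offset":[0,-0.02,0],"twist":[0,0,0]},{"claw":0,"offset":[0,0,0],"twist":[0,0,0]},{"claw":0,"offset":[0,0,0],"twist":[0,0,0]},{"claw":0,"offset":[0,0,0],"twist":[0,0,0]},{"claw":0,"offset":[0,0,0],"twist":[0,0,0]},{"claw":0,"offset":[0,0,0],"twist":[0,0,0]},{"claw":0,"offset":[0,0,0],"twist":[0,0,0]},{"claw":0,"offset":[0,0,0],"twist":[0,0,0]}]'
python3 -c "
from h import *
st()"
```

```text
t: 36.35
tcp_pos: [0.5634, -0.0662, 0.0144]
orientation: [0.002, 0.999, 0.048, 0.002]
contact_force: [-6.6, -17.4, -4.0]
gripper_width: 0.571
t 36.35 tcp [ 0.5634 -0.0662  0.0144] tyaw -84.52 tz [ 0.0046 -0.0047 -1.    ] F [ -6.6 -17.4  -4. ] M [-3.15  1.2  -0.39] w 0.571 q [-19.  26. 101.  -0.  53.  66.]
  corner frame (mm): [-39.1 -25.1] F_c -8.2 -16.7 yaw-YC -89.87
```

```bash
python3 -m pendant '[{"claw":0,"offset":[0.01,0,0.01],"twist":[0.03,0,0]},{"claw":0,"offset":[0.02,0,0.01],"twist":[0,0,0]},{"claw":0,"offset":[0.02,-0.01,0],"twist":[0,0,0]},{"claw":0,"offset":[0.01,-0.01,0],"twist":[0,0,0]},{"claw":0,"offset":[0,0,0],"twist":[0,0,0]},{"claw":0,"offset":[0,0,0],"twist":[0,0,0]},{"claw":0,"offset":[0,0,0],"twist":[0,0,0]},{"claw":0,"offset":[0,0,0],"twist":[0,0,0]},{"claw":0,"offset":[0,0,0],"twist":[0,0,0]},{"claw":0,"offset":[0,0,0],"twist":[0,0,0]}]'
python3 -c "
from h import *
st()"
```

```text
t: 37.35
tcp_pos: [0.5635, -0.0661, 0.0143]
orientation: [0.001, 0.999, 0.048, -0.001]
contact_force: [-23.4, -23.8, 15.5]
gripper_width: 0.575
t 37.35 tcp [ 0.5635 -0.0661  0.0143] tyaw -84.5 tz [-0.0023 -0.0019 -1.    ] F [-23.4 -23.8  15.5] M [-3.99  3.58 -0.51] w 0.575 q [-19.  26. 100.  -0.  54.  66.]
  corner frame (mm): [-39.1 -25.1] F_c -25.6 -21.5 yaw-YC -89.85
```

```bash
python3 -m pendant '[{"claw":0,"offset":[0,0,-0.008],"twist":[0,0,0.03]},{"claw":0,"offset":[0,0,0],"twist":[0,0,0.03]},{"claw":0,"offset":[0,0,0],"twist":[0,0,0]},{"claw":0,"offset":[0,0,0],"twist":[0,0,0]},{"claw":0,"offset":[0,0,0],"twist":[0,0,0]},{"claw":0,"offset":[0,0,0],"twist":[0,0,0]},{"claw":0,"offset":[0,0,0],"twist":[0,0,0]},{"claw":0,"offset":[0,0,0],"twist":[0,0,0]},{"claw":0,"offset":[0,0,0],"twist":[0,0,0]},{"claw":0,"offset":[0,0,0],"twist":[0,0,0]}]'
python3 - <<'E'
from h import *
st()
d=get_image("scene"); a=(280,140,110,85); im=d["img"][a[1]:a[1]+a[3],a[0]:a[0]+a[2],::-1]
cv2.imwrite("pics/p2.png",cv2.resize(im,None,fx=7,fy=7,interpolation=cv2.INTER_CUBIC))
E
```

```text
t: 38.35
tcp_pos: [0.5634, -0.0661, 0.0143]
orientation: [0.001, 0.999, 0.045, -0.001]
contact_force: [-23.1, -23.6, 11.8]
gripper_width: 0.573
t 38.35 tcp [ 0.5634 -0.0661  0.0143] tyaw -84.8 tz [-0.0024 -0.0026 -1.    ] F [-23.1 -23.6  11.8] M [-3.91  3.28  0.79] w 0.573 q [-19.  26. 100.  -0.  54.  66.]
  corner frame (mm): [-39.1 -25.1] F_c -25.2 -21.4 yaw-YC -90.15
```

View pics/p2.png

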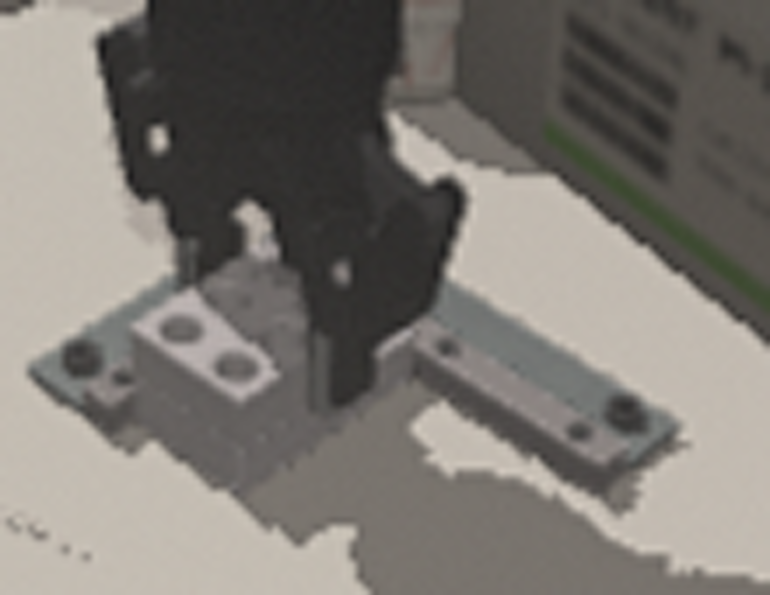

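The picture shows the stepped end on the long fence and the long side along the short fence, with no visible gap. A 0.3° yaw change swung the moment from −0.5 to +0.8 Nm, so the block is seated flat. I'll centre that moment, hold, check the bystanders and hand in.

```bash
python3 -m pendant '[{"claw":0,"offset":[0,0,0],"twist":[0,0,-0.03]},{"claw":0,"offset":[0,0,0],"twist":[0,0,0]},{"claw":0,"offset":[0,0,0],"twist":[0,0,0]},{"claw":0,"offset":[0,0,0],"twist":[0,0,0]},{"claw":0,"offset":[0,0,0],"twist":[0,0,0]},{"claw":0,"offset":[0,0,0],"twist":[0,0,0]},{"claw":0,"offset":[0,0,0],"twist":[0,0,0]},{"claw":0,"offset":[0,0,0],"twist":[0,0,0]},{"claw":0,"offset":[0,0,0],"twist":[0,0,0]},{"claw":0,"offset":[0,0,0],"twist":[0,0,0]}]'
python3 - <<'E'
from h import *
import pickle
st()
I=pickle.load(open("I0.pkl","rb"))
d=get_image("scene")
for n in ["cuvette_box","waste_cup","tape_roll","dropper"]: print(n,[m["location"] for m in mark_of(n,"scene")][:1])
for n,b in dict(box=(207,155,230,187),cup=(256,206,275,226),tape=(348,294,388,338),drop=(237,186,250,213)).items():
    x0,y0,x1,y1=b; p=[cv2.Canny(J["img"],60,150)[y0:y1,x0:x1] for J in (I["scene"],d)]
    print(n,cv2.phaseCorrelate(*[J["img"][y0:y1,x0:x1].mean(2).astype(np.float64) for J in (I["scene"],d)]))
st()
E
```

```text
t: 39.4
tcp_pos: [0.5635, -0.0661, 0.0143]
orientation: [0.001, 0.999, 0.047, -0.001]
contact_force: [-21.9, -24.9, 12.7]
gripper_width: 0.577
t 39.4 tcp [ 0.5635 -0.0661  0.0143] tyaw -84.65 tz [-0.0023 -0.0022 -1.    ] F [-21.9 -24.9  12.7] M [-4.03  3.32  0.13] w 0.577 q [-19.  26. 100.  -0.  54.  66.]
  corner frame (mm): [-39.1 -25.1] F_c -24.2 -22.7 yaw-YC -90.0
cuvette_box [[220.1, 175.8]]
waste_cup [[263.8, 223.9]]
tape_roll [[366.0, 316.6]]
dropper [[244.7, 211.1]]
box ((-0.051691949240233015, -0.0023522818770516096), 1.0099631937639282)
cup ((0.05994416775778433, -0.09096569727295645), 1.001470408440319)
tape ((-0.13838772671745758, 0.5361598812665598), 0.6429851544095935)
drop ((0.5159615982269035, 0.4631900344305411), 1.0182056321081432)
t 39.65 tcp [ 0.5635 -0.0661  0.0143] tyaw -84.66 tz [-0.0023 -0.0022 -1.    ] F [-21.9 -24.1  12. ] M [-3.95  3.31  0.13] w 0.575 q [-19.  26. 100.  -0.  54.  66.]
  corner frame (mm): [-39.  -25.1] F_c -24.1 -21.9 yaw-YC -90.01
```

```bash
python3 -c "
from plant import *
print(finish_job())"
```

```text
the job is handed in; nothing more can be done
None
```

The block was pressed square into the corner both ways, in the order asked. I handed the job in at about 39.7 s, still gripping the block and pressing it on both fences.

- **First pressing:** the stepped end was on the short fence and the +x long side on the long fence. I held it there about 1.5 s with roughly 26 N on the long fence and 16 N on the short one. Part of the force before contact was worktop drag. I took it as seated only once it stopped moving while the force kept rising, and the last picture showed no visible gap.
- **Second pressing:** I drew the block out, lifted it, turned it −90° and pressed it in again. The stepped end was now on the long fence and the −x long side on the short fence. The position held steady with about 24 N on the long fence and 22 N on the short one.
- **Seating check:** a 0.3° yaw change swung the wrist moment from −0.5 to +0.8 N m without the block shifting, so it is seated flat. I then centred the moment to about 0.1 N m. The remaining tool tilt was about 0.2°, and the block was pressed on the worktop with about 12 N net.
- **Bystanders:** the box and the cup showed no shift between the first and last pictures. The bottle and the tape roll showed an apparent shift of about half a pixel, and the tape match was weak. The networks' marks moved up to 5 px, which is about their usual scatter. Nothing on the arm came near any of them, so I put this down to changed shadows, but I did not check it further.

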